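# Clamp a bearing with the capstan

## Robot

A 6-joint arm with a two-finger parallel gripper is mounted at the origin on a cart in front of the work surface, level with it; the furniture and walls round the work are solid. World frame = base frame: x ahead of the robot, y to its left, z up, the work surface at z = 0. Lengths are in m, angles in degrees, forces in N, time in s.
With the tool pointing down it reaches from about 0.3 to 0.75 m from the base axis. Payload 8.5 kg.
Tool frame: the origin (TCP) lies on the centre line of the jaws, within the pads' length; the fingertips stand 19 mm ahead of it and the grasp point (between the pads) is the TCP (env.tcp_to_tips is the z of the fingertips in the tool frame, in m); z points along the fingers, y is the line along which they close (so a half turn about z gives the same grasp; the last joint's range is limited). The gripper opens to 85 mm and grips with 20 to 120 N. Pads are 22 mm wide; open, the fingers measure 114 mm over their backs; the gripper's body (76 mm by 85 mm) begins 54 mm behind the grasp point. The pads swing forward as they close: fully open they stand 13 mm farther back than shut.
Start: joints at [54.414, 21.807, 74.336, -0, 83.858, -12.336], TCP at [0.217, 0.505, 0.25] pointing down, gripper open.
Joint ranges: [-178.18, 178.18], [-50.72, 133.34], [12.68, 142.11], [-81.47, 261.47], [9.98, 163.14], [-165.26, 165.26]. Speed limits (degrees/s): [136.94, 136.94, 180, 180, 180, 180].

## Interface

Orientations are given as a 3x3 rotation matrix whose columns are the frame's x, y, z axes.
In Python, from rig import env gives the robot as it stands.
- The arm moves only by the tool servo_tool, never from a script. Its argument "steps" is a list of rows, each an object of numbers: "tx", "ty", "tz": the shift along the world's x, y, z in cm; "yaw": the turn about the world's z in degrees; "claw": the finger opening in cm, from 0 to 8.54. In form: [{"tx": .., "ty": .., "tz": .., "yaw": .., "claw": ..}, ...]. A call has 1 to 20 rows; each row shifts and turns the commanded pose from where the row before left it; what a row does not reach is not made up. A row lasts 1/10 s, in which the tool goes at most 50 mm and 8.59 degrees, less where a joint would pass 70% of its speed; a pose out of reach is approached as far as the arm can. A call with a gripper value outside its range is refused whole. The fingers move at their own pace and stop on an object; "newtons" is the grip in N (left out, the last holds). Time passes only in rows, so rows that do not move let the fingers close. It gives the time, the measured TCP pose, the force, the opening and the grip force at its end, in the units of the state.
- env.observe(): the state, without advancing time (a new reading comes with each control period).
- env.get_image(name): name is "side" or "top"; returns (picture, depth): 384x512x3 uint8, red, green, blue; 384x512 float32, m along the optical axis (not along the pixel's ray), 0 where there is no reading.
- env.camera_model(name): a dict with "fovy" (degrees; the focal length in pixels is half the picture's height over the tangent of half this angle, whatever the lens; pixels are square), "cx", "cy" (the principal point, pixels), "dist_coeffs" ([k1, k2, p1, p2, k3] as OpenCV has them; the pictures are not rectified), "T" (4x4, takes a point from camera to world coordinates). Camera axes: x right, y down, z forward; pixel columns grow to the right and rows downward; lengths in m; the calibration is good to about 2 mm. A picture is of the moment at which its call begins. camera_model takes no time and is no camera call.
- env.close_job(): hands the job in; it is judged then, once.
The state is a dict: "time_s": time; "q": joint angles; "qvel": joint speeds; "joint_efforts": joint torques, N m; "position": TCP position; "tool_rot": TCP orientation; "ft_force": force on the tool from outside, world axes, zero at the start; "wrist_torque": the same for the moment, N m; "grip_width": finger opening in m; "gripper_force": force on a finger pad.
Only numpy, scipy, OpenCV 4.12 (cv2) and the standard library are available. Lean on these libraries where they do the work, as an engineer would, in place of code of your own. Each camera call takes 0.05 s, during which the arm holds its last target. There are 200 camera calls.

## Task

Lay the loose ball bearing flat on the bed of the rack clamp in front of the vee block and let go of it. Then turn the capstan clockwise by pushing its spokes round, one after another, until the jaw has pressed the bearing home into the vee and holds it firmly on its own; bring it up snug but do not over-tighten. Never push the jaw itself, and leave the other loose things where they lie.

Things in the scene. Friction and masses are not known exactly. Their poses are not given: they have to be found in the camera images.
- clamp: fixed bench clamp, grey base 100 x 315 x 12 mm, origin at worktop height. z up; its y axis is the clamping direction: capstan at the -y end, bed and vee block at the +y end. Along y: pinion housing -155 to -75 mm (66 wide, top 55 mm above worktop, then a round boss of radius 26 to 65 mm); steel bed -1 to +145 mm (84 wide, top 22 mm above worktop), carrying the dark vee block (top 42 mm).
- vee_seat (a point): bearing centre when it lies flat and touches both faces of the vee: 27.5 mm above worktop, clamp x 0, y +79 to +91 mm (the block is set anew each time). The 90 degree vee opens towards the jaw: apex 25 mm behind this point, block 64 mm wide, from 2 mm behind it. A bearing laid 15 mm in front (towards the capstan) leaves room for fingers opening across the bed; the jaw pushes it in.
- capstan_axis (a point): on the capstan's vertical axis at spoke height: clamp y -115 mm, 85 mm above worktop; hub radius 21 mm, top 106 mm. Pushing a spoke slowly (40 mm/s) 60 to 65 mm from the axis takes about 3 N (0.18 N m friction) all the way and the capstan stays where left; once the bearing is home the push rises steeply: 8 to 11 N in all (0.6 N m) is right, over 17 N (1.1 N m) over-tightens.
- capstan (a joint): capstan turn in rad, grows clockwise seen from above and closes the jaw. Four straight steel spokes, 10 mm thick, 90 degrees apart, 90 mm long from the axis, with 20 mm black balls at their ends. At 0 one spoke points along the clamp's +x; spokes turn clockwise as it grows. Starts at 0 to 0.7; the bearing comes home somewhere from 2.7 to 3.7; end stop 4.2.
- jaw: sliding steel jaw, 56 mm wide, 18 mm thick, top 44 mm above worktop, on a rack bar from the pinion housing. Origin: centre of the lower edge of its face, which looks to the clamp's +y. Moves 14 mm to +y per rad of the capstan; at 0 its face is at clamp y +22.5 mm. Not to be pushed by the robot beyond a light touch (8 N).
- bearing_centre (a point): centre (half-way up) of the loose steel ball bearing, a ring of 35 mm outer diameter and 11 mm height, about 0.1 kg, lying flat on the worktop left of the clamp. The jaw may squeeze it with at most 70 N; after letting go of the capstan, friction keeps up to about 13 N on it.
- star_knob: bystander: black five-lobed knob, 41 mm wide, 32 mm tall, loose; origin at the centre of its underside
- tally_counter: bystander: light round hand counter with a thumb button, 45 x 54 x 24 mm, loose; origin at the centre of its underside
- hex_key: bystander: black L-shaped key, 31 x 93 x 6 mm, loose; origin at the centre of its underside
- spring_clamp: bystander: black spring clamp with orange tips, 44 x 103 x 20 mm, loose; origin at the centre of its underside
- bearing: the bearing itself; see bearing_centre. Origin at the centre of its underside
Not all that is in view belongs to the job. Of the things that look like the bearing, take the one that is farthest to the robot's right at the start.

How it is judged:
By the outcome, as a careful person would: the job done as asked, in the order asked, and still so for the second after the job is handed in, with the robot touching nothing.
It also fails if it takes over 64 s, if anything falls off the work surface, if the arm or the gripper's body presses on something with over 40 N, if the wrist force passes 120 N, or if a joint passes its speed limit or range.

## Working session

There is one attempt and no reset: what is moved stays moved. The work goes in short steps, Python scripts to look and compute and a tool call to move; the robot and the scene stay as the last step left them, time stands still between calls to the robot, and variables do not carry over. Pictures are saved under pics/ and viewed, at most 10 in all, crops included, and the job is handed in when it is done.

Besides the shell and the picture viewer there is one more tool, called after "Request:" by a JSON object that holds its "fn" and its "kwargs", one argument or row to a line. servo_tool: Moves the arm, as the interface text tells. Its arguments: {"type":"object","properties":{"steps":{"type":"array"},"newtons":{"type":"number"}},"required":["steps"]}

```bash
mkdir -p pics; cat > h.py <<'E'
import numpy as np, cv2
from rig import env
def snap(n,tag):
    im,d=env.get_image(n); cv2.imwrite(f'pics/{tag}.png',im[:,:,::-1]); np.save(f'pics/{tag}.npy',d); return im,d
def cam(n):
    m=env.camera_model(n); f=192/np.tan(np.radians(m['fovy']/2))
    return np.array([[f,0,m['cx']],[0,f,m['cy']],[0,0,1]]),np.array(m['dist_coeffs'],float),np.array(m['T'])
def ray(n,u,v):
    K,D,T=cam(n); p=cv2.undistortPoints(np.array([[[u,v]]],float),K,D)[0,0]
    return T[:3,3],T[:3,:3]@np.array([p[0],p[1],1])
def onz(n,u,v,z):
    o,r=ray(n,u,v); return o+r*(z-o[2])/r[2]
def dep(n,u,v,d):
    o,r=ray(n,u,v); return o+r*d[int(v),int(u)]
def proj(n,P):
    K,D,T=cam(n); Ti=np.linalg.inv(T); return cv2.projectPoints(np.array(P,float).reshape(-1,1,3),cv2.Rodrigues(Ti[:3,:3])[0],Ti[:3,3],K,D)[0][:,0]
E
python3 -c "
from h import *
for n in('top','side'):
    im,d=snap(n,n+'0'); print(n,cam(n)[2].round(3).tolist(),cam(n)[0][0,0])
a=[cv2.imread(f'pics/{n}0.png') for n in('top','side')]
for n,i in zip(('top','side'),a): cv2.imwrite(f'pics/{n}0b.png',cv2.resize(i,(800,600),interpolation=cv2.INTER_CUBIC))
s=env.observe();print(s['position'],s['tool_rot'],s['ft_force'],s['time_s'],s['grip_width'])
"
```

```text
top [[-0.029, -0.985, 0.168, 0.407], [-1.0, 0.029, -0.003, 0.171], [-0.002, -0.168, -0.986, 1.049], [0.0, 0.0, 0.0, 1.0]] 348.4132224681287
side [[-1.0, 0.016, -0.002, 0.544], [0.009, 0.471, -0.882, 1.041], [-0.013, -0.882, -0.471, 0.537], [0.0, 0.0, 0.0, 1.0]] 349.28982386000234
[0.21696924 0.50513787 0.2497675 ] [[-9.18792744e-01  3.94739496e-01 -7.89519431e-04]
 [ 3.94740171e-01  9.18792167e-01 -1.07279559e-03]
 [ 3.01929478e-04 -1.29733184e-03 -9.99999113e-01]] [-1.00709407 -0.05126718 -0.84923947] 0.1 0.08520478859287399
```

View pics/top0b.png

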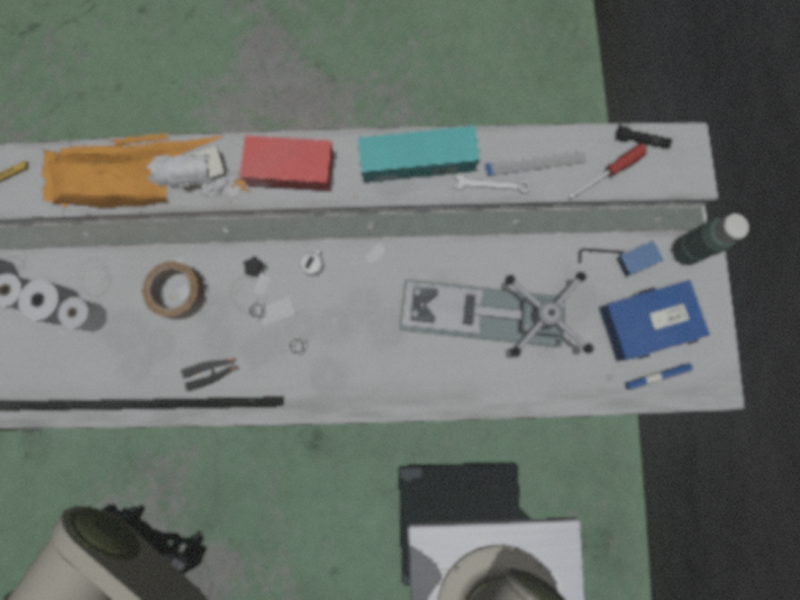

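View pics/side0b.png

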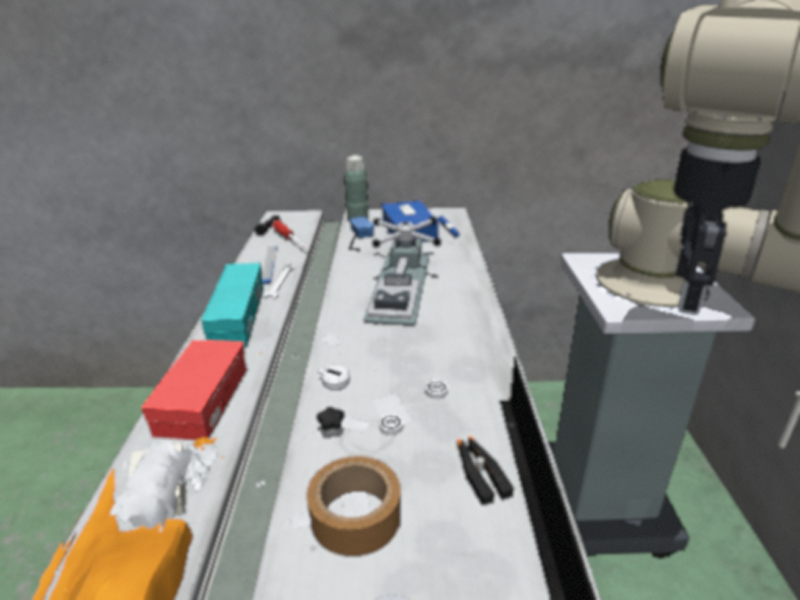

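Top view (800 px wide): the two ring-like objects are at (298,346) and (257,310). The right-hand one is the target. The capstan hub is at (550,313), with spoke balls at (510,280), (580,276), (588,349) and (514,352). The vee block is near (425,303) and the clamp base's left end at x≈403. Next I measure these in a crop.

```bash
python3 -c "
from h import *
s=512/800
im=cv2.imread('pics/top0.png')
c=cv2.resize(im[170:235,155:195],None,fx=8,fy=8,interpolation=cv2.INTER_CUBIC)
e=cv2.resize(im[170:236,250:385],None,fx=6,fy=6,interpolation=cv2.INTER_CUBIC)[:,:800]
c=cv2.resize(im[205:239,170:212],None,fx=5,fy=5,interpolation=cv2.INTER_CUBIC)
o=np.zeros((580,800,3),np.uint8);o[:e.shape[0],:e.shape[1]]=e;o[405:405+c.shape[0],:c.shape[1]]=c
cv2.imwrite('pics/crop0.png',o)
f=lambda u,v,z:onz('top',u*s,v*s,z).round(4)
print('bear',f(298,346,.011)); print('hub',f(550,313,.106))
for p in[(510,280),(580,276),(588,349),(514,352)]: print(f(*p,.085))
d=np.load('pics/top0.npy')
for p in[(298,346),(550,313),(425,292)]: print(dep('top',p[0]*s,p[1]*s,d).round(4))
"
```

```text
bear [0.4883 0.3603 0.011 ]
hub [ 0.5257 -0.0989  0.106 ]
[ 0.5906 -0.0366  0.085 ]
[ 0.5944 -0.1653  0.085 ]
[ 0.4617 -0.1686  0.085 ]
[ 0.4607 -0.0356  0.085 ]
[0.4889 0.3618 0.0029]
[ 0.5259 -0.0995  0.1041]
[0.5806 0.1157 0.0412]
```

View pics/crop0.png

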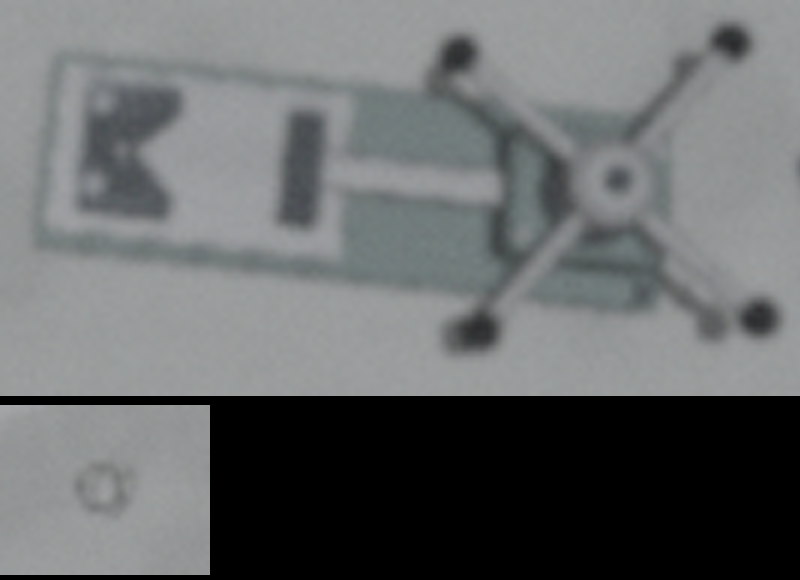

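Crop: balls at (459,53), (731,42), (760,318) and (480,331), hub screw at (618,180). The jaw's left face runs from (285,108) to (275,226). The vee front edges are at (182,92) and (168,216), with the apex near (128,152). The bearing is at (103,488).

```bash
python3 -c "
from h import *
g=lambda x,y,z:onz('top',250+(x+.5)/6-.5,170+(y+.5)/6-.5,z)
B=[g(*p,.085)[:2] for p in[(459,53),(731,42),(760,318),(480,331)]]
print('balls',np.round(B,4).tolist()); c=np.mean(B,0); print('axis',c, 'hub',g(618,180,.106))
for b in B: v=b-c; print(np.hypot(*v), np.degrees(np.arctan2(v[1],v[0])))
print('bear',onz('top',190.2,221.2,.011))
for n,a,b,z in[('base edge',(36,246),(655,308),.012),('baseend',(57,53),(36,246),.012),('jaw',(285,108),(275,226),.044),('vee',(182,92),(168,216),.042)]:
    A,C=g(*a,z),g(*b,z); v=A-C; print(n,A[:2].round(4),C[:2].round(4),np.degrees(np.arctan2(v[1],v[0])),np.hypot(*v[:2]))
print('apex',g(128,152,.042))
P=np.concatenate([[g(57,53,.012)],[g(36,246,.012)]]).mean(0); print('base end mid',P, 'dir',np.degrees(np.arctan2(*(P[:2]-c)[::-1])),np.hypot(*(P[:2]-c)))
"
```

```text
balls [[0.5929, -0.0358], [0.5946, -0.1659], [0.4638, -0.1686], [0.4621, -0.0374]]
axis [ 0.52836263 -0.10192954] hub [ 0.5276661 -0.1007152  0.106    ]
0.09240572651661197 45.68513203429721
0.09208463276703284 -44.03274296131294
0.09277483469788118 -134.06834136246795
0.09248273678973848 135.73790011611428
bear [0.48906264 0.36183557 0.011     ]
base edge [0.5153 0.1658] [ 0.4749 -0.1416] 82.52149801355567 0.31011655440501346
baseend [0.6129 0.1523] [0.5153 0.1658] -7.875361563171926 0.0985538371173405
jaw [0.5759 0.0424] [0.5182 0.0501] -7.583466349474662 0.05823626183834171
vee [0.5857 0.0923] [0.5248 0.1016] -8.684516035231477 0.06154858678991126
apex [0.55676228 0.11981766 0.042     ]
base end mid [0.56406464 0.15908286 0.012     ] dir 82.21125814791628 0.26344279697304096
```

Request:
{"fn": "servo_tool", "kwargs": {
  "steps": [
    {"tx": 3.0, "ty": -1.6, "tz": -1.0, "yaw": -8.3, "claw": 6},
    {"tx": 3.0, "ty": -1.6, "tz": -1.0, "yaw": -8.3, "claw": 6},
    {"tx": 3.0, "ty": -1.6, "tz": -1.0, "yaw": -8.3, "claw": 6},
    {"tx": 3.0, "ty": -1.6, "tz": -1.0, "yaw": -8.3, "claw": 6},
    {"tx": 3.0, "ty": -1.6, "tz": -1.0, "yaw": -8.3, "claw": 6},
    {"tx": 3.0, "ty": -1.6, "tz": -1.0, "yaw": -8.3, "claw": 6},
    {"tx": 3.0, "ty": -1.6, "tz": -1.0, "yaw": -8.3, "claw": 6},
    {"tx": 3.0, "ty": -1.6, "tz": -1.0, "yaw": -8.3, "claw": 6},
    {"tx": 3.2, "ty": -1.5, "tz": -1.0, "yaw": -8.1, "claw": 6},
    {"tz": -3.0, "claw": 6},
    {"tz": -3.0, "claw": 6},
    {"tz": -2.0, "claw": 6},
    {"claw": 6},
    {"claw": 6}
  ]
}}

```text
invalid input at $.steps[9]: expected keys tx, ty, tz, yaw, claw
```

```bash
python3 -c "
from h import *
s=env.observe();R=s['tool_rot'];print(s['position'],np.degrees(np.arctan2(R[1,1],R[0,1])),s['ft_force'],s['q'],env.tcp_to_tips)
im,d=snap('side','side1')
p=proj('side',[[.489,.362,.0055]])[0];print(p)
P=s['position'];print(proj('side',[P,P+R[:,2]*.019]))
u,v=int(p[0]),int(p[1]);c=im[v-45:v+30,u-50:u+50,::-1];cv2.imwrite('pics/crop1.png',cv2.resize(c,None,fx=7,fy=7,interpolation=cv2.INTER_CUBIC));print(u-50,v-45)
"
```

```text
[0.21696924 0.50513787 0.2497675 ] 66.75025116888403 [-1.00709407 -0.05126718 -0.84923947] [ 5.44138971e+01  2.18384477e+01  7.43793330e+01  1.02476902e-03
  8.38585307e+01 -1.23364531e+01] 0.019
[279.0363094  248.50563353]
[[439.71863126 185.26139144]
 [437.29206663 194.60221181]]
229 203
```

View pics/crop1.png

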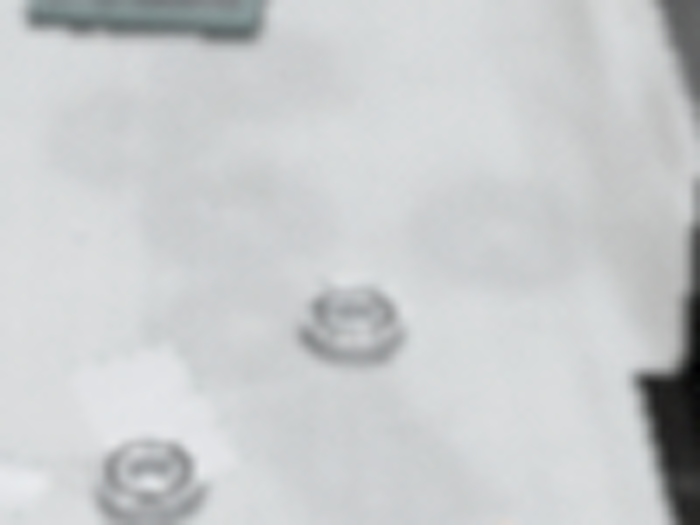

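The side crop shows the bearing at about (279.3, 249) full-frame. The top-view estimate predicted (279.0, 248.5), so the two agree. The move was refused because every row needs all its keys.

Request:
{"fn": "servo_tool", "kwargs": {
  "steps": [
    {"tx": 3.0, "ty": -1.6, "tz": -1.0, "yaw": -8.3, "claw": 6},
    {"tx": 3.0, "ty": -1.6, "tz": -1.0, "yaw": -8.3, "claw": 6},
    {"tx": 3.0, "ty": -1.6, "tz": -1.0, "yaw": -8.3, "claw": 6},
    {"tx": 3.0, "ty": -1.6, "tz": -1.0, "yaw": -8.3, "claw": 6},
    {"tx": 3.0, "ty": -1.6, "tz": -1.0, "yaw": -8.3, "claw": 6},
    {"tx": 3.0, "ty": -1.6, "tz": -1.0, "yaw": -8.3, "claw": 6},
    {"tx": 3.0, "ty": -1.6, "tz": -1.0, "yaw": -8.3, "claw": 6},
    {"tx": 3.0, "ty": -1.6, "tz": -1.0, "yaw": -8.3, "claw": 6},
    {"tx": 3.2, "ty": -1.5, "tz": -1.0, "yaw": -8.1, "claw": 6},
    {"tx": 0, "ty": 0, "tz": -3.0, "yaw": 0, "claw": 6},
    {"tx": 0, "ty": 0, "tz": -3.0, "yaw": 0, "claw": 6},
    {"tx": 0, "ty": 0, "tz": -2.0, "yaw": 0, "claw": 6},
    {"tx": 0, "ty": 0, "tz": 0, "yaw": 0, "claw": 6},
    {"tx": 0, "ty": 0, "tz": 0, "yaw": 0, "claw": 6}
  ]
}}

```text
time_s: 1.55
position: [0.4893, 0.3624, 0.0808]
tool_rot: [[0.135, 0.991, 0.0], [0.991, -0.135, 0.0], [0.0, 0.0, -1.0]]
ft_force: [0.5, 0.1, 0.5]
grip_width: 0.0602
gripper_force: 0.0
```

```bash
python3 -c "
from h import *
s=env.observe();R=s['tool_rot'];print(s['position'],np.degrees(np.arctan2(R[1,1],R[0,1])),s['ft_force'],s['q'],s['time_s'])
"
```

```text
[0.48932002 0.36243587 0.0807776 ] -7.746348280595383 [0.4987317  0.09969239 0.52910365] [ 2.54022566e+01  3.68552749e+01  7.79321868e+01 -2.37279597e-03
  6.52033159e+01  3.31495996e+01] 1.55
```

Request:
{"fn": "servo_tool", "kwargs": {
  "newtons": 40,
  "steps": [
    {"tx": 0, "ty": 0, "tz": -2.5, "yaw": 0, "claw": 5.5},
    {"tx": 0, "ty": 0, "tz": -2.0, "yaw": 0, "claw": 5.0},
    {"tx": 0, "ty": 0, "tz": -1.0, "yaw": 0, "claw": 4.5},
    {"tx": 0, "ty": 0, "tz": -0.6, "yaw": 0, "claw": 4.5},
    {"tx": 0, "ty": 0, "tz": 0, "yaw": 0, "claw": 4.5},
    {"tx": 0, "ty": 0, "tz": 0, "yaw": 0, "claw": 2.5},
    {"tx": 0, "ty": 0, "tz": 0, "yaw": 0, "claw": 2.5},
    {"tx": 0, "ty": 0, "tz": 0, "yaw": 0, "claw": 2.5},
    {"tx": 0, "ty": 0, "tz": 0, "yaw": 0, "claw": 2.5}
  ]
}}

```text
time_s: 2.45
position: [0.4898, 0.3626, 0.0206]
tool_rot: [[0.135, 0.991, 0.002], [0.991, -0.135, 0.001], [0.001, 0.002, -1.0]]
ft_force: [0.3, 0.3, 6.3]
grip_width: 0.032
gripper_force: 40.2
```

Request:
{"fn": "servo_tool", "kwargs": {
  "steps": [
    {"tx": 0, "ty": 0, "tz": 1.0, "yaw": 0, "claw": 2.5},
    {"tx": 0, "ty": 0, "tz": 2.0, "yaw": 0, "claw": 2.5},
    {"tx": 0, "ty": 0, "tz": 4.0, "yaw": 0, "claw": 2.5},
    {"tx": 0, "ty": 0, "tz": 3.0, "yaw": 0, "claw": 2.5},
    {"tx": 0, "ty": 0, "tz": 0, "yaw": 0, "claw": 2.5}
  ]
}}

```text
time_s: 2.95
position: [0.4906, 0.3631, 0.1243]
tool_rot: [[0.135, 0.991, 0.008], [0.991, -0.135, 0.004], [0.005, 0.007, -1.0]]
ft_force: [-0.2, -0.5, -1.3]
grip_width: 0.0323
gripper_force: 39.9
```

```bash
python3 -c "
from h import *
s=env.observe();R=s['tool_rot'];P=s['position'];print(P,s['ft_force'],s['grip_width'],s['gripper_force'])
im,d=snap('side','side2')
p=proj('side',[P+R[:,2]*.019]);p=p[0];print(p)
u,v=int(p[0]),int(p[1]);c=im[v-35:v+25,u-40:u+40,::-1];cv2.imwrite('pics/crop2.png',cv2.resize(c,None,fx=8,fy=8,interpolation=cv2.INTER_CUBIC));print(u-40,v-35)
"
```

```text
[0.49057533 0.36314907 0.12430075] [-0.23950932 -0.52168477 -1.2651293 ] 0.03226103401071997 39.94109018531162
[279.11162655 214.16961028]
239 179
```

View pics/crop2.png

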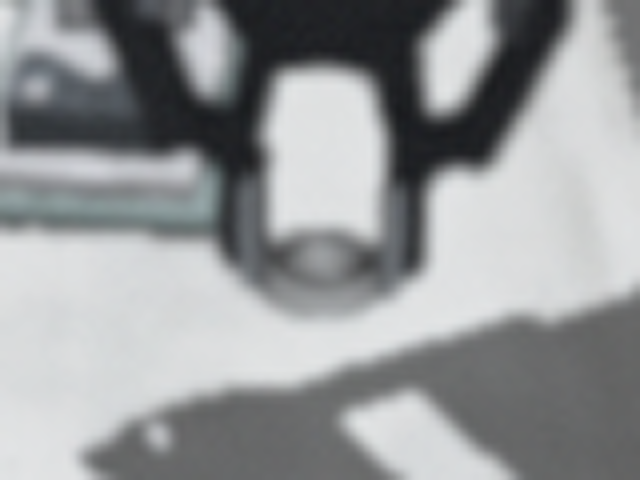

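The bearing is held centrally between the pads near their tips, at about (320,270) in the crop, and it sits level. Next I carry it over the bed.

Request:
{"fn": "servo_tool", "kwargs": {
  "steps": [
    {"tx": 0.9, "ty": -3, "tz": 0, "yaw": 0, "claw": 2.5},
    {"tx": 0.9, "ty": -4, "tz": 0, "yaw": 0, "claw": 2.5},
    {"tx": 0.9, "ty": -4, "tz": 0, "yaw": 0, "claw": 2.5},
    {"tx": 0.9, "ty": -4, "tz": 0, "yaw": 0, "claw": 2.5},
    {"tx": 0.9, "ty": -4, "tz": 0, "yaw": 0, "claw": 2.5},
    {"tx": 0.9, "ty": -4, "tz": 0, "yaw": 0, "claw": 2.5},
    {"tx": 0.9, "ty": -3, "tz": 0, "yaw": 0, "claw": 2.5},
    {"tx": 0, "ty": -2, "tz": 0, "yaw": 0, "claw": 2.5},
    {"tx": 0, "ty": 0, "tz": -2.5, "yaw": 0, "claw": 2.5},
    {"tx": 0, "ty": 0, "tz": -2.0, "yaw": 0, "claw": 2.5},
    {"tx": 0, "ty": 0, "tz": 0, "yaw": 0, "claw": 2.5},
    {"tx": 0, "ty": 0, "tz": 0, "yaw": 0, "claw": 2.5}
  ]
}}

```text
time_s: 4.2
position: [0.5518, 0.0824, 0.0741]
tool_rot: [[0.135, 0.991, -0.001], [0.991, -0.135, 0.0], [-0.0, -0.001, -1.0]]
ft_force: [1.0, 0.7, 0.2]
grip_width: 0.032
gripper_force: 39.9
```

```bash
python3 -c "
from h import *
s=env.observe();R=s['tool_rot'];P=s['position'];print(P,s['ft_force'],s['grip_width'],np.degrees(np.arctan2(R[1,1],R[0,1])))
im,d=snap('side','side3')
p=proj('side',[P+R[:,2]*.019]);p=p[0];print(p)
u,v=int(p[0]),int(p[1]);c=im[v-30:v+40,u-45:u+45,::-1];cv2.imwrite('pics/crop3.png',cv2.resize(c,None,fx=8,fy=8,interpolation=cv2.INTER_CUBIC));print(u-45,v-30)
"
```

```text
[0.55184313 0.08240624 0.07409488] [1.01575307 0.66514591 0.1559422 ] 0.03196574999266719 -7.743568625993916
[252.81260393 179.19767684]
207 149
```

View pics/crop3.png

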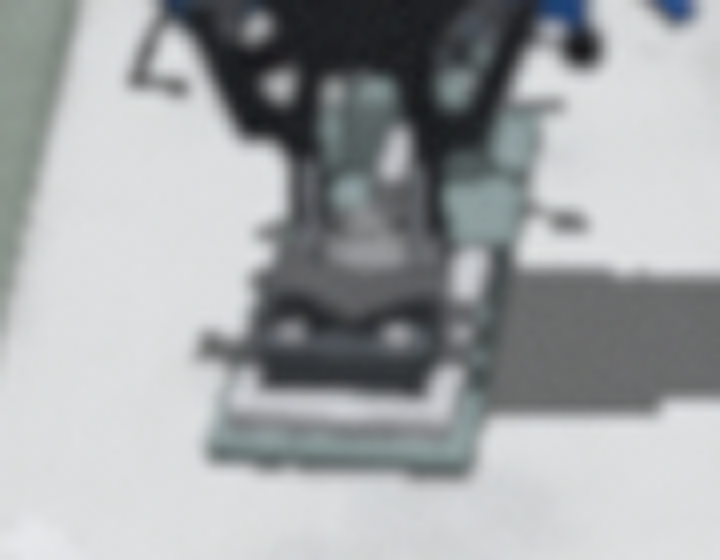

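Request:
{"fn": "servo_tool", "kwargs": {
  "steps": [
    {"tx": 0.1, "ty": -0.2, "tz": -1.5, "yaw": 0, "claw": 2.5},
    {"tx": 0, "ty": 0, "tz": -1.0, "yaw": 0, "claw": 2.5},
    {"tx": 0, "ty": 0, "tz": -0.3, "yaw": 0, "claw": 2.5},
    {"tx": 0, "ty": 0, "tz": -0.2, "yaw": 0, "claw": 2.5},
    {"tx": 0, "ty": 0, "tz": -0.1, "yaw": 0, "claw": 2.5},
    {"tx": 0, "ty": 0, "tz": 0, "yaw": 0, "claw": 2.5},
    {"tx": 0, "ty": 0, "tz": 0, "yaw": 0, "claw": 2.5}
  ]
}}

```text
time_s: 4.95
position: [0.5532, 0.0803, 0.0437]
tool_rot: [[0.135, 0.991, 0.001], [0.991, -0.135, -0.0], [0.0, 0.001, -1.0]]
ft_force: [-0.5, 0.5, -0.4]
grip_width: 0.0322
gripper_force: 39.9
```

Request:
{"fn": "servo_tool", "kwargs": {
  "steps": [
    {"tx": 0, "ty": 0, "tz": -0.1, "yaw": 0, "claw": 2.5},
    {"tx": 0, "ty": 0, "tz": -0.1, "yaw": 0, "claw": 2.5},
    {"tx": 0, "ty": 0, "tz": 0, "yaw": 0, "claw": 2.5}
  ]
}}

```text
time_s: 5.25
position: [0.5533, 0.0803, 0.0426]
tool_rot: [[0.135, 0.991, 0.001], [0.991, -0.135, -0.0], [-0.0, 0.001, -1.0]]
ft_force: [-2.9, -0.1, 10.1]
grip_width: 0.032
gripper_force: 41.2
```

Request:
{"fn": "servo_tool", "kwargs": {
  "steps": [
    {"tx": 0, "ty": 0, "tz": 0, "yaw": 0, "claw": 5},
    {"tx": 0, "ty": 0, "tz": 0, "yaw": 0, "claw": 5},
    {"tx": 0, "ty": 0, "tz": 0, "yaw": 0, "claw": 5},
    {"tx": 0, "ty": 0, "tz": 0, "yaw": 0, "claw": 5},
    {"tx": 0, "ty": 0, "tz": 1, "yaw": 0, "claw": 5},
    {"tx": 0, "ty": 0, "tz": 3, "yaw": 0, "claw": 5},
    {"tx": 0, "ty": 0, "tz": 4, "yaw": 0, "claw": 5},
    {"tx": 0, "ty": 0, "tz": 4, "yaw": 0, "claw": 0},
    {"tx": -1.6, "ty": -3, "tz": 2, "yaw": -2, "claw": 0},
    {"tx": -2, "ty": -4, "tz": 0, "yaw": -2.3, "claw": 0},
    {"tx": -2, "ty": -4, "tz": 0, "yaw": 0, "claw": 0},
    {"tx": -2, "ty": -4, "tz": 0, "yaw": 0, "claw": 0},
    {"tx": -1, "ty": -1.9, "tz": 0, "yaw": 0, "claw": 0},
    {"tx": 0, "ty": 0, "tz": 0, "yaw": 0, "claw": 0},
    {"tx": 0, "ty": 0, "tz": 0, "yaw": 0, "claw": 0}
  ]
}}

```text
time_s: 6.75
position: [0.4672, -0.0886, 0.1819]
tool_rot: [[0.21, 0.978, 0.001], [0.978, -0.21, -0.0], [0.0, 0.001, -1.0]]
ft_force: [-0.8, 0.3, 0.0]
grip_width: 0.0002
gripper_force: 0.0
```

```bash
python3 -c "
from h import *
s=env.observe();R=s['tool_rot'];P=s['position'];print(P,s['ft_force'],s['grip_width'],np.degrees(np.arctan2(R[1,1],R[0,1])))
im,d=snap('top','top4')
e=im[170:236,250:385,::-1]; a=cv2.resize(e,None,fx=5.9,fy=5.9,interpolation=cv2.INTER_CUBIC)
im,d=snap('side','side4'); b=cv2.resize(im[140:210,190:310,::-1],None,fx=2.9,fy=2.9,interpolation=cv2.INTER_CUBIC)
o=np.zeros((600,800,3),np.uint8);o[:a.shape[0],:a.shape[1]]=a[:,:800];o[391:391+b.shape[0],:b.shape[1]]=b
cv2.imwrite('pics/crop4.png',o)
"
```

```text
[ 0.46721326 -0.08863249  0.18186197] [-0.76412505  0.31088306  0.00308465] 0.0002300295350949292 -12.102895271517477
```

View pics/crop4.png

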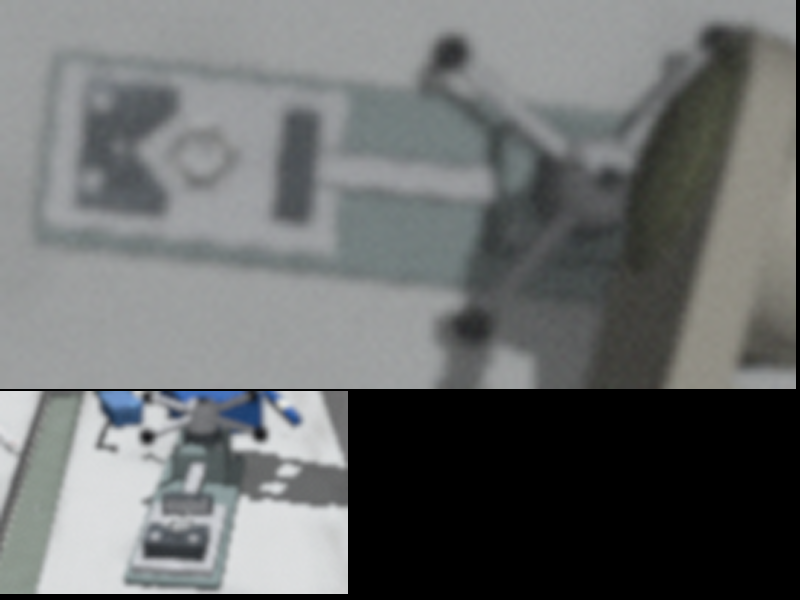

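The bearing lies flat and centred in front of the vee, at (205,155) in the top crop, and the spokes have not moved. I next compute the arc table for the first push.

```bash
cat > arc.py <<'E'
import sys,numpy as np
A=np.array([52.8,-10.15])
def pos(f,r=6.2,o=1.6):
    f=np.radians(f); return A+r*np.array([np.cos(f),np.sin(f)])+o*np.array([-np.sin(f),np.cos(f)])
def rows(p0,fs):
    p=np.array(p0)
    for f in fs:
        d=np.round(pos(f)-p,2); p=p+d; print('%.1f: %.2f %.2f'%(f,*d))
if __name__=='__main__':
    a,b,st=map(float,sys.argv[3:6]); rows([float(sys.argv[1]),float(sys.argv[2])],np.arange(a,b-.1,-st))
E
python3 arc.py 46.72 -8.86 143.2 52 3.6
```

```text
143.2: 0.16 1.14
139.6: 0.16 0.37
136.0: 0.19 0.36
132.4: 0.21 0.34
128.8: 0.23 0.33
125.2: 0.25 0.31
121.6: 0.27 0.30
118.0: 0.29 0.28
114.4: 0.30 0.27
110.8: 0.32 0.24
107.2: 0.34 0.22
103.6: 0.35 0.20
100.0: 0.36 0.18
96.4: 0.37 0.15
92.8: 0.38 0.13
89.2: 0.39 0.11
85.6: 0.39 0.08
82.0: 0.40 0.06
78.4: 0.40 0.04
74.8: 0.40 0.00
71.2: 0.40 -0.02
67.6: 0.40 -0.04
64.0: 0.40 -0.07
60.4: 0.39 -0.09
56.8: 0.39 -0.12
53.2: 0.37 -0.14
```

Request:
{"fn": "servo_tool", "kwargs": {
  "steps": [
    {"tx": 0, "ty": 0, "tz": -4, "yaw": -6.0, "claw": 0},
    {"tx": 0, "ty": 0, "tz": -3, "yaw": -6.0, "claw": 0},
    {"tx": 0, "ty": 0, "tz": -2, "yaw": -6.0, "claw": 0},
    {"tx": 0, "ty": 0, "tz": -0.3, "yaw": -6.7, "claw": 0},
    {"tx": 0, "ty": 0, "tz": 0, "yaw": 0, "claw": 0}
  ]
}}

```text
time_s: 7.35
position: [0.4673, -0.0876, 0.0876]
tool_rot: [[0.598, 0.802, -0.001], [0.802, -0.598, 0.001], [-0.0, -0.002, -1.0]]
ft_force: [-0.8, 0.2, -0.2]
grip_width: -0.0
gripper_force: 0.0
```

Request:
{"fn": "servo_tool", "kwargs": {
  "steps": [
    {"tx": 0.08, "ty": 0.5, "tz": 0, "yaw": 0, "claw": 0},
    {"tx": 0.08, "ty": 0.55, "tz": 0, "yaw": 0, "claw": 0},
    {"tx": 0.16, "ty": 0.37, "tz": 0, "yaw": -3.6, "claw": 0},
    {"tx": 0.19, "ty": 0.36, "tz": 0, "yaw": -3.6, "claw": 0},
    {"tx": 0.21, "ty": 0.34, "tz": 0, "yaw": -3.6, "claw": 0},
    {"tx": 0.23, "ty": 0.33, "tz": 0, "yaw": -3.6, "claw": 0},
    {"tx": 0.25, "ty": 0.31, "tz": 0, "yaw": -3.6, "claw": 0},
    {"tx": 0.27, "ty": 0.3, "tz": 0, "yaw": -3.6, "claw": 0}
  ]
}}

```text
time_s: 8.15
position: [0.4818, -0.0576, 0.0888]
tool_rot: [[0.851, 0.525, 0.0], [0.525, -0.851, -0.001], [-0.0, 0.001, -1.0]]
ft_force: [-2.6, -2.7, 1.3]
grip_width: -0.0003
gripper_force: 1.5
```

Request:
{"fn": "servo_tool", "kwargs": {
  "steps": [
    {"tx": 0.29, "ty": 0.28, "tz": 0, "yaw": -3.6, "claw": 0},
    {"tx": 0.3, "ty": 0.27, "tz": 0, "yaw": -3.6, "claw": 0},
    {"tx": 0.32, "ty": 0.24, "tz": 0, "yaw": -3.6, "claw": 0},
    {"tx": 0.34, "ty": 0.22, "tz": 0, "yaw": -3.6, "claw": 0},
    {"tx": 0.35, "ty": 0.2, "tz": 0, "yaw": -3.6, "claw": 0},
    {"tx": 0.36, "ty": 0.18, "tz": 0, "yaw": -3.6, "claw": 0},
    {"tx": 0.37, "ty": 0.15, "tz": 0, "yaw": -3.6, "claw": 0},
    {"tx": 0.38, "ty": 0.13, "tz": 0, "yaw": -3.6, "claw": 0},
    {"tx": 0.39, "ty": 0.11, "tz": 0, "yaw": -3.6, "claw": 0},
    {"tx": 0.39, "ty": 0.08, "tz": 0, "yaw": -3.6, "claw": 0},
    {"tx": 0.4, "ty": 0.06, "tz": 0, "yaw": -3.6, "claw": 0},
    {"tx": 0.4, "ty": 0.04, "tz": 0, "yaw": -3.6, "claw": 0},
    {"tx": 0.4, "ty": 0, "tz": 0, "yaw": -3.6, "claw": 0},
    {"tx": 0.4, "ty": -0.02, "tz": 0, "yaw": -3.6, "claw": 0},
    {"tx": 0.4, "ty": -0.04, "tz": 0, "yaw": -3.6, "claw": 0},
    {"tx": 0.4, "ty": -0.07, "tz": 0, "yaw": -3.6, "claw": 0},
    {"tx": 0.39, "ty": -0.09, "tz": 0, "yaw": -3.6, "claw": 0},
    {"tx": 0.39, "ty": -0.12, "tz": 0, "yaw": -3.6, "claw": 0},
    {"tx": 0.37, "ty": -0.14, "tz": 0, "yaw": -3.6, "claw": 0}
  ]
}}

```text
time_s: 10.05
position: [0.5519, -0.0424, 0.0887]
tool_rot: [[0.801, -0.598, -0.001], [-0.598, -0.801, 0.0], [-0.001, 0.0, -1.0]]
ft_force: [-3.2, 1.0, 1.6]
grip_width: 0.0002
gripper_force: 1.4
```

Request:
{"fn": "servo_tool", "kwargs": {
  "steps": [
    {"tx": -0.4, "ty": 0.3, "tz": 0, "yaw": 0, "claw": 0},
    {"tx": 0, "ty": 0, "tz": 3, "yaw": 0, "claw": 0},
    {"tx": 0, "ty": 0, "tz": 3, "yaw": 0, "claw": 0},
    {"tx": -0.7, "ty": -0.4, "tz": 0, "yaw": 8.5, "claw": 0},
    {"tx": -0.7, "ty": -0.4, "tz": 0, "yaw": 8.5, "claw": 0},
    {"tx": -0.7, "ty": -0.4, "tz": 0, "yaw": 8.5, "claw": 0},
    {"tx": -0.7, "ty": -0.4, "tz": 0, "yaw": 8.5, "claw": 0},
    {"tx": -0.7, "ty": -0.4, "tz": 0, "yaw": 8.5, "claw": 0},
    {"tx": -0.7, "ty": -0.4, "tz": 0, "yaw": 8.5, "claw": 0},
    {"tx": -0.7, "ty": -0.4, "tz": 0, "yaw": 8.5, "claw": 0},
    {"tx": -0.7, "ty": -0.4, "tz": 0, "yaw": 8.5, "claw": 0},
    {"tx": -0.7, "ty": -0.5, "tz": 0, "yaw": 8.5, "claw": 0},
    {"tx": -0.7, "ty": -0.5, "tz": 0, "yaw": 8.5, "claw": 0},
    {"tx": -0.7, "ty": -0.5, "tz": 0, "yaw": 8.5, "claw": 0},
    {"tx": -0.6, "ty": -0.5, "tz": 0, "yaw": 8.5, "claw": 0},
    {"tx": 0, "ty": 0, "tz": 0, "yaw": 0, "claw": 0}
  ]
}}

```text
time_s: 11.65
position: [0.4646, -0.092, 0.1487]
tool_rot: [[0.416, 0.91, 0.0], [0.91, -0.416, -0.0], [-0.0, 0.0, -1.0]]
ft_force: [-0.5, -0.1, -0.0]
grip_width: -0.0004
gripper_force: 0.0
```

```bash
python3 -c "
from h import *
s=env.observe();R=s['tool_rot'];P=s['position'];print(P,s['ft_force'],np.degrees(np.arctan2(R[1,1],R[0,1])))
im,d=snap('top','top5')
e=im[170:236,250:385,::-1]; a=cv2.resize(e,None,fx=5.9,fy=5.9,interpolation=cv2.INTER_CUBIC)
cv2.imwrite('pics/crop5.png',a)
"; python3 arc.py 46.5 -9.0 150 78 3.6 | head -22
```

```text
[ 0.46460767 -0.09202689  0.14866329] [-0.52506375 -0.06886281 -0.03522823] -24.556040424544644
150.0: 0.13 0.56
146.4: 0.12 0.39
142.8: 0.14 0.37
139.2: 0.17 0.37
135.6: 0.19 0.35
132.0: 0.21 0.35
128.4: 0.23 0.33
124.8: 0.26 0.31
121.2: 0.27 0.29
117.6: 0.29 0.28
114.0: 0.31 0.26
110.4: 0.32 0.24
106.8: 0.34 0.22
103.2: 0.35 0.20
99.6: 0.36 0.18
96.0: 0.37 0.15
92.4: 0.38 0.13
88.8: 0.39 0.10
85.2: 0.39 0.08
81.6: 0.40 0.06
78.0: 0.40 0.03
```

View pics/crop5.png

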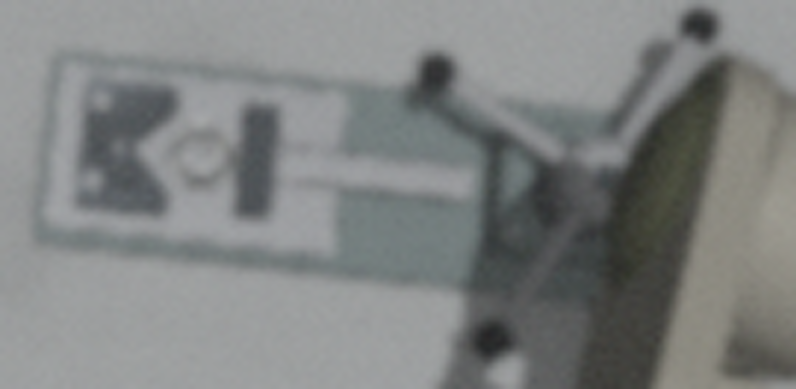

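Request:
{"fn": "servo_tool", "kwargs": {
  "steps": [
    {"tx": 0, "ty": 0, "tz": -3, "yaw": 0, "claw": 0},
    {"tx": 0, "ty": 0, "tz": -3, "yaw": 0, "claw": 0},
    {"tx": 0.1, "ty": 0.4, "tz": 0, "yaw": -2.7, "claw": 0},
    {"tx": 0.1, "ty": 0.4, "tz": 0, "yaw": -2.7, "claw": 0},
    {"tx": 0.1, "ty": 0.36, "tz": 0, "yaw": -3.6, "claw": 0},
    {"tx": 0.14, "ty": 0.37, "tz": 0, "yaw": -3.6, "claw": 0},
    {"tx": 0.17, "ty": 0.37, "tz": 0, "yaw": -3.6, "claw": 0},
    {"tx": 0.19, "ty": 0.35, "tz": 0, "yaw": -3.6, "claw": 0},
    {"tx": 0.21, "ty": 0.35, "tz": 0, "yaw": -3.6, "claw": 0},
    {"tx": 0.23, "ty": 0.33, "tz": 0, "yaw": -3.6, "claw": 0},
    {"tx": 0.26, "ty": 0.31, "tz": 0, "yaw": -3.6, "claw": 0},
    {"tx": 0.27, "ty": 0.29, "tz": 0, "yaw": -3.6, "claw": 0},
    {"tx": 0.29, "ty": 0.28, "tz": 0, "yaw": -3.6, "claw": 0},
    {"tx": 0.31, "ty": 0.26, "tz": 0, "yaw": -3.6, "claw": 0},
    {"tx": 0.32, "ty": 0.24, "tz": 0, "yaw": -3.6, "claw": 0},
    {"tx": 0.34, "ty": 0.22, "tz": 0, "yaw": -3.6, "claw": 0},
    {"tx": 0.35, "ty": 0.2, "tz": 0, "yaw": -3.6, "claw": 0}
  ]
}}

```text
time_s: 13.4
position: [0.4989, -0.0446, 0.0884]
tool_rot: [[0.975, 0.221, -0.001], [0.221, -0.975, -0.001], [-0.001, 0.0, -1.0]]
ft_force: [-2.5, -2.3, 0.2]
grip_width: 0.0002
gripper_force: 1.5
```

```bash
cat > st.py <<'E'
from h import *
s=env.observe();R=s['tool_rot'];P=s['position'];F=np.array(s['ft_force'])-[-.5,.1,0]
y=np.degrees(np.arctan2(R[1,1],R[0,1]));f=np.radians(y+180);t=np.array([np.sin(f),-np.cos(f)])
print('pos',P.round(4),'phi',round(y+180,1),'push',-(F[:2]@t),'r',(P[:2]-[.528,-.1015])@[np.cos(f),np.sin(f)],s['wrist_torque'],'t',s['time_s'])
E
python3 st.py; python3 arc.py 50.1 -3.95 101.4 60 1.8|head -30
```

```text
pos [ 0.4989 -0.0446  0.0884] phi 102.8 push 2.4968137726010333 r 0.061917368213972944 [-0.37848423  0.36029364  0.04461095] t 13.4
101.4: -0.09 -0.44
99.6: 0.18 0.09
97.8: 0.18 0.08
96.0: 0.19 0.07
94.2: 0.19 0.07
92.4: 0.19 0.06
90.6: 0.20 0.05
88.8: 0.19 0.05
87.0: 0.20 0.05
85.2: 0.19 0.03
83.4: 0.20 0.03
81.6: 0.20 0.03
79.8: 0.20 0.02
78.0: 0.20 0.01
76.2: 0.21 0.00
74.4: 0.20 0.00
72.6: 0.20 -0.01
70.8: 0.20 -0.01
69.0: 0.20 -0.02
67.2: 0.20 -0.02
65.4: 0.20 -0.04
63.6: 0.19 -0.04
61.8: 0.20 -0.04
60.0: 0.19 -0.05
```

Request:
{"fn": "servo_tool", "kwargs": {
  "steps": [
    {"tx": 0.18, "ty": 0.09, "tz": 0, "yaw": -1.8, "claw": 0},
    {"tx": 0.18, "ty": 0.09, "tz": 0, "yaw": -1.8, "claw": 0},
    {"tx": 0.18, "ty": 0.08, "tz": 0, "yaw": -1.8, "claw": 0},
    {"tx": 0.19, "ty": 0.07, "tz": 0, "yaw": -1.8, "claw": 0}
  ]
}}

```text
time_s: 13.8
position: [0.5061, -0.0412, 0.0883]
tool_rot: [[0.995, 0.098, -0.001], [0.098, -0.995, -0.0], [-0.001, 0.0, -1.0]]
ft_force: [-3.6, -2.2, 1.0]
grip_width: 0.0003
gripper_force: 1.4
```

```bash
python3 st.py
```

```text
pos [ 0.5061 -0.0412  0.0883] phi 95.6 push 3.2864297445955413 r 0.06212433651713465 [-0.41399931  0.40083089 -0.0203196 ] t 13.8
```

Request:
{"fn": "servo_tool", "kwargs": {
  "steps": [
    {"tx": 0.19, "ty": 0.07, "tz": 0, "yaw": -1.8, "claw": 0},
    {"tx": 0.19, "ty": 0.06, "tz": 0, "yaw": -1.8, "claw": 0}
  ]
}}

```text
time_s: 14.0
position: [0.5098, -0.0399, 0.0883]
tool_rot: [[0.999, 0.035, -0.001], [0.035, -0.999, -0.0], [-0.001, 0.0, -1.0]]
ft_force: [-2.3, -1.9, 0.9]
grip_width: 0.0001
gripper_force: 1.5
```

```bash
python3 st.py
```

```text
pos [ 0.5098 -0.0399  0.0883] phi 92.0 push 1.9025001949732023 r 0.0621579080248165 [-0.30669069  0.41509024 -0.0285926 ] t 14.0
```

Request:
{"fn": "servo_tool", "kwargs": {
  "steps": [
    {"tx": 0.2, "ty": 0.05, "tz": 0, "yaw": -1.8, "claw": 0},
    {"tx": 0.19, "ty": 0.05, "tz": 0, "yaw": -1.8, "claw": 0}
  ]
}}

```text
time_s: 14.2
position: [0.5136, -0.0389, 0.0883]
tool_rot: [[1.0, -0.027, -0.002], [-0.027, -1.0, -0.0], [-0.002, 0.0, -1.0]]
ft_force: [-4.7, -1.2, 1.8]
grip_width: 0.0001
gripper_force: 2.1
```

Request:
{"fn": "servo_tool", "kwargs": {
  "steps": [
    {"tx": 0.2, "ty": 0.05, "tz": 0, "yaw": -1.8, "claw": 0}
  ]
}}

```text
time_s: 14.3
position: [0.5152, -0.0385, 0.0882]
tool_rot: [[0.998, -0.059, -0.003], [-0.059, -0.998, -0.0], [-0.003, 0.0, -1.0]]
ft_force: [-6.4, -2.7, 2.4]
grip_width: -0.0001
gripper_force: 3.3
```

Request:
{"fn": "servo_tool", "kwargs": {
  "steps": [
    {"tx": 0.1, "ty": 0.02, "tz": 0, "yaw": -0.9, "claw": 0}
  ]
}}

```text
time_s: 14.4
position: [0.5159, -0.0382, 0.0882]
tool_rot: [[0.997, -0.074, -0.003], [-0.074, -0.997, -0.0], [-0.003, 0.001, -1.0]]
ft_force: [-9.4, -3.2, 3.8]
grip_width: 0.0001
gripper_force: 3.8
```

Request:
{"fn": "servo_tool", "kwargs": {
  "steps": [
    {"tx": 0, "ty": 0, "tz": 0, "yaw": 0, "claw": 0}
  ]
}}

```text
time_s: 14.5
position: [0.516, -0.0382, 0.0882]
tool_rot: [[0.997, -0.073, -0.003], [-0.073, -0.997, -0.0], [-0.003, 0.001, -1.0]]
ft_force: [-6.4, -1.7, 3.1]
grip_width: 0.0001
gripper_force: 3.1
```

```bash
python3 st.py
```

```text
pos [ 0.516  -0.0382  0.0882] phi 85.8 push 5.764843525955091 r 0.06221295907749968 [-4.52926112e-01  9.76962773e-01 -8.52325190e-04] t 14.5
```

Request:
{"fn": "servo_tool", "kwargs": {
  "steps": [
    {"tx": 0.06, "ty": 0.01, "tz": 0, "yaw": -0.5, "claw": 0},
    {"tx": 0, "ty": 0, "tz": 0, "yaw": 0, "claw": 0}
  ]
}}

```text
time_s: 14.7
position: [0.5163, -0.0381, 0.0882]
tool_rot: [[0.997, -0.082, -0.004], [-0.082, -0.997, -0.0], [-0.004, 0.001, -1.0]]
ft_force: [-7.5, -3.9, 3.1]
grip_width: 0.0002
gripper_force: 3.7
```

```bash
python3 st.py
```

```text
pos [ 0.5163 -0.0381  0.0882] phi 85.3 push 6.612092692579854 r 0.06218164176276833 [-0.48391358  1.13982596  0.02686405] t 14.7
```

Request:
{"fn": "servo_tool", "kwargs": {
  "steps": [
    {"tx": 0.08, "ty": 0.01, "tz": 0, "yaw": -0.6, "claw": 0},
    {"tx": 0, "ty": 0, "tz": 0, "yaw": 0, "claw": 0}
  ]
}}

```text
time_s: 14.9
position: [0.5168, -0.038, 0.0882]
tool_rot: [[0.996, -0.092, -0.004], [-0.092, -0.996, -0.0], [-0.004, 0.001, -1.0]]
ft_force: [-8.3, -3.1, 2.9]
grip_width: -0.0002
gripper_force: 4.2
```

```bash
python3 st.py
```

```text
pos [ 0.5168 -0.038   0.0882] phi 84.7 push 7.466920828131098 r 0.0621625208431494 [-0.49626033  1.31554064 -0.03447931] t 14.9
```

Request:
{"fn": "servo_tool", "kwargs": {
  "steps": [
    {"tx": 0.06, "ty": 0.01, "tz": 0, "yaw": -0.5, "claw": 0},
    {"tx": 0, "ty": 0, "tz": 0, "yaw": 0, "claw": 0}
  ]
}}

```text
time_s: 15.1
position: [0.5172, -0.0379, 0.0882]
tool_rot: [[0.995, -0.101, -0.005], [-0.101, -0.995, -0.0], [-0.005, 0.001, -1.0]]
ft_force: [-10.1, -3.7, 4.2]
grip_width: -0.0003
gripper_force: 4.7
```

```bash
python3 st.py
```

```text
pos [ 0.5172 -0.0379  0.0882] phi 84.2 push 9.165554189532838 r 0.06217215299627317 [-0.53962962  1.48890931 -0.01268101] t 15.1
```

The push is about 9.2 N, which is snug. I back off, lift and check.

Request:
{"fn": "servo_tool", "kwargs": {
  "steps": [
    {"tx": -0.2, "ty": 0, "tz": 0, "yaw": 0, "claw": 0},
    {"tx": -0.6, "ty": 0, "tz": 0, "yaw": 0, "claw": 0},
    {"tx": 0, "ty": 0, "tz": 3, "yaw": 0, "claw": 0},
    {"tx": 0, "ty": 0, "tz": 4, "yaw": 0, "claw": 0},
    {"tx": -3, "ty": -2, "tz": 3, "yaw": 0, "claw": 0},
    {"tx": -4, "ty": -3, "tz": 1, "yaw": 0, "claw": 0},
    {"tx": -4, "ty": -3, "tz": 0, "yaw": 0, "claw": 0},
    {"tx": -3, "ty": -3, "tz": 0, "yaw": 0, "claw": 0},
    {"tx": 0, "ty": 0, "tz": 0, "yaw": 0, "claw": 0},
    {"tx": 0, "ty": 0, "tz": 0, "yaw": 0, "claw": 0}
  ]
}}

```text
time_s: 16.1
position: [0.3717, -0.148, 0.1984]
tool_rot: [[0.995, -0.102, 0.001], [-0.102, -0.995, -0.0], [0.001, 0.0, -1.0]]
ft_force: [0.0, 0.2, 0.4]
grip_width: -0.0003
gripper_force: 0.0
```

```bash
python3 -c "
from h import *
s=env.observe();print(s['position'],s['ft_force'],s['time_s'])
im,d=snap('top','top6')
a=cv2.resize(im[170:236,250:385,::-1],None,fx=5.9,fy=5.9,interpolation=cv2.INTER_CUBIC)
im,d=snap('side','side6'); b=cv2.resize(im[165:210,225:285,::-1],None,fx=4.5,fy=4.5,interpolation=cv2.INTER_CUBIC)
o=np.zeros((600,800,3),np.uint8);o[:a.shape[0],:a.shape[1]]=a[:,:800];o[391:391+b.shape[0],:b.shape[1]]=b[:209]
cv2.imwrite('pics/crop6.png',o)
"
```

```text
[ 0.37171664 -0.14804807  0.19842551] [0.00263885 0.1572645  0.35559344] 16.1
```

View pics/crop6.png

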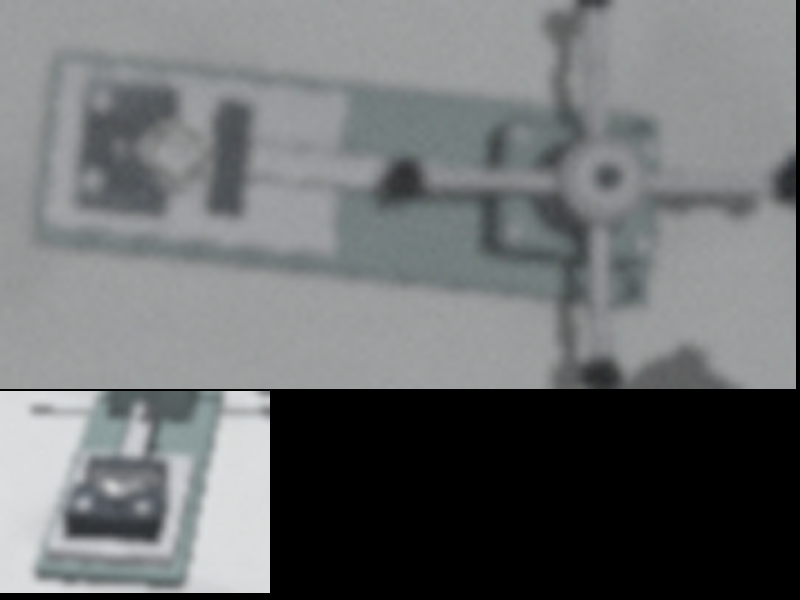

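The bearing sits in the vee at (172,155), with the jaw against it at (212,155). The arm is clear, so I hand in.

```bash
python3 -c "
from rig import env
print(env.close_job())"
```

```text
the job is handed in; nothing more can be done
None
```

The bearing is clamped in the vee and the job is handed in: two spokes were pushed in turn, the final push was about 9.2 N (8 to 11 N is right), and the arm was clear after about 16 s of the 64 s allowed; the hand-in gave no verdict.

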